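Lift a loaded vial block on its blade lifter

ROBOT

A 6-joint arm with a two-finger parallel gripper is mounted at the origin on a cart in front of the work surface, level with it; the furniture and walls round the work are solid. World frame = base frame: x ahead of the robot, y to its left, z up, the work surface at z = 0. Lengths are in m, angles in rad, forces in N, time in s.
With the tool pointing down it reaches from about 0.325 to 0.9 m from the base axis. Payload 6.1 kg.
Tool frame: the origin (TCP) lies between the finger pads; the fingertips stand 17 mm ahead of it and the grasp point (between the pads) lies 2 mm behind it (robot.tcp_to_tips is the z of the fingertips in the tool frame, in m); z points along the fingers, y is the line along which they close (so a half turn about z gives the same grasp; the last joint's range is limited). The gripper opens to 85 mm and grips with 20 to 120 N. Pads are 22 mm wide; open, the fingers measure 114 mm over their backs; the gripper's body (76 mm by 85 mm) begins 54 mm behind the grasp point. The pads swing forward as they close: fully open they stand 13 mm farther back than shut.
Start: joints at [-1.458, 0.22, 1.526, -0, 1.395, -0.126], TCP at [0.148, -0.607, 0.248] pointing down, gripper open.
Joint ranges: [-2.98, 2.98], [-0.91, 2.08], [0.09, 2.57], [-1.24, 4.39], [0.2, 2.65], [-2.68, 2.68]. Speed limits (rad/s): [2.57, 2.57, 3.01, 3.14, 3.14, 3.14].

INTERFACE

Orientations are given as a unit quaternion [x, y, z, w].
In Python, from station import monitor, imaging, ticket, robot gives the robot as it stands.
- The arm moves only by the tool jog_arm, never from a script. Its argument "plan" is one flat list of numbers, 6 for each row, row after row: the shift along the tool's x, y, z each as a share of 0.15 m, from -1 to 1, then the turn, a rotation vector about the tool's x, y, z each as a share of pi rad, from -1 to 1. A call has 1 to 10 rows; each row is the pose to reach, as a shift and turn from the pose commanded when the call began, along the tool's axes at that moment, turning the shorter way round; what a row does not reach only later rows make up. A row lasts 1/12 s, in which the tool goes at most 41.7 mm and 7.16 degrees, less where a joint would pass 70% of its speed; a pose out of reach is approached as far as the arm can. A call with a number of a shift or a turn outside -1 to 1 is refused whole. A call with a gripper value outside its range is refused whole. "grip" is the opening, from -1 (shut) to 1 (fully open), so that 0 is half open, set as the call begins (left out, the last holds). The fingers move at their own pace and stop on an object; "force" is the grip in N (left out, the last holds). Time passes only in rows, so rows that repeat a pose let the fingers close. It gives the time, the measured TCP pose, the force, the opening and the grip force at its end, in the units of the state.
- monitor.state(): the state, without advancing time (a new reading comes with each control period).
- imaging.snapshot(name): name is "scene" or "top" or "wrist"; returns a dict with "pixels" (420x560x3 uint8, red, green, blue), "mtx" (3x3 intrinsics, pixels), "k1" (the pictures are not rectified: a ray, as slopes to the right and down, at radius r is drawn at 1 + k1 r^2 times it, then the intrinsics apply), "camera_from_world" (4x4, takes a point from world to camera coordinates); the wrist camera has in their place "tool_from_camera" (4x4, takes a point from camera to tool coordinates, whose origin is the TCP and whose axes are the flange's). Camera axes: x right, y up, looking along -z (the intrinsics and any distortion apply to the point x, -y, -z); pixel columns grow to the right and rows downward; lengths in m; the calibration is good to about 2 mm. A picture is of the moment at which its call begins: read the wrist's pose just before it. There is no depth.
- ticket.close_job(): hands the job in; it is judged then, once.
The state is a dict: "time": time; "joint_positions": joint angles; "joint_vel": joint speeds; "joint_efforts": joint torques, N m; "tool_pos": TCP position; "tool_rot": TCP orientation; "ft_force": force on the tool from outside, world axes, zero at the start; "ft_torque": the same for the moment, N m; "opening": opening from 0.0 (shut) to 1.0 (fully open); "gripper_force": force on a finger pad.
Only numpy, scipy, OpenCV 4.12 (cv2) and the standard library are available. Lean on these libraries where they do the work, as an engineer would, in place of code of your own. Each camera call takes 0.05 s, during which the arm holds its last target. There are 200 camera calls.

TASK

Take the steel C-shaped lifter by its black grip, slide its flat blade all the way home into the slot under the aluminium block that holds the three vials (not under the empty block), and only then lift the block on the blade about 10 cm clear of the worktop. Keep it level with the vials in their wells, never touch the block or the vials with the gripper, and leave the other things where they are. The program finishes while still holding the lifter, with the block steady and level in the air.

Things in the scene. Friction and masses are not known exactly. Their poses are not given: they have to be found in the camera images.
- lifter: the steel lifter (loose, 0.18 kg), a C seen from the side, standing on its flat blade with the grip on top. Origin on the blade's underside, straight below the grip; local x = where the blade points, z up. At the back an upright plate, front face at local x = -38 mm, 36 mm wide; from its top an arm 12 mm wide runs forward over the blade, underside 85 mm above the origin. Total height 140 mm.
- lifter_grip (a point): centre of the lifter's upright black grip, 118 mm above the underside of the blade: 44 mm along local x, 14 mm thick along local y (grasp it across y, from above), 43 mm tall, its top 22 mm above this point. Local x = the direction in which the blade points, z up.
- lifter_blade (a point): middle of the lifter's flat blade, straight below the grip centre, 2 mm above the blade's underside: blade 4 mm thick, 36 mm wide (local y), free from the upright plate's face at local x = -38 mm to its tip at +40 mm. Local x = pointing direction.
- block: the loaded aluminium vial block (loose, 0.18 to 0.31 kg): 76 mm along local x, 72 mm along y, 40 mm high, four round wells in the top, three of them with vials, whose caps reach 70 mm above the worktop. Origin: centre of its underside, z up. It stands on two rails along local x at its sides. The empty block may stand close beside it (a few mm), nearer to the robot or farther.
- block_slot (a point): middle of the loaded block's slot between its rails, 8 mm above the worktop. The slot runs straight along local x, open at both ends and downwards, 44 mm wide, roof 16 mm above the worktop. One mouth (local -x) faces roughly to the robot's right (world -y), with free room before it. Blade home = upright plate against the block's end face; the grip is then straight above this point.
- spare_block: an equal aluminium block, empty, all four wells open; loose; to be left alone. Origin and axes as for the loaded block. Behind the work stands a clear, fixed drawer organiser, 210 mm tall, its handles at x = 0.70 m, from y = -0.10 to 0.24 m.
- vial_03_mid (a point): screw-cap sample vial of brown glass, white cap, 23 mm in diameter, 48 mm tall. Origin half-way up its axis, local z up. It stands 18 mm deep in a well of the loaded block.
- vial_05_mid (a point): screw-cap sample vial of clear glass, white cap, 23 mm in diameter, 48 mm tall. Origin half-way up its axis, local z up. It stands 18 mm deep in a well of the loaded block.
- vial_02b_mid (a point): screw-cap sample vial of clear glass, blue cap, 23 mm in diameter, 48 mm tall. Origin half-way up its axis, local z up. It stands 18 mm deep in a well of the loaded block.
- petri_dish: shallow dish with tablets, 65 mm in diameter, 13 mm high, loose bystander; origin at the centre of its underside.
- tape_roll: roll of label tape lying flat, 66 mm in diameter, 18 mm high, loose bystander; origin at the centre of its underside.
- weight_1: steel calibration weight, 24 mm in diameter, 30 mm high, loose bystander; origin at the centre of its underside.
- tweezers: steel tweezers lying flat, 130 mm along local y, 16 mm wide, 8 mm high, loose bystander; origin at the centre of its underside. Behind it the big, tall white tester fills the right of the bench (fixed; x beyond 0.48 m, y below -0.30 m).
Things that resemble listed ones, but are neither listed nor needed, are in the scene too. Leave any brown or purple look-alike of the block alone.

How it is judged:
On the way:
1. the blade is fully home in the slot of the loaded block, its upright plate within 6 mm of the block's end, while the block still stands on the worktop (x of lifter_blade in the frame of block between -0.006 and 0.006 m and y of lifter_blade in the frame of block between -0.007 and 0.007 m and angle between the x axis of lifter_blade and the x axis of block, either way round below 0.15 rad and z of lifter_blade in the frame of block between -0.003 and 0.019 m and height (world z) of block below 0.006 m), for 0.1 s.
At the end, for the whole second after the job is handed in: The gripper holds the lifter, and the lifter alone carries the loaded block: blade home (within 6 mm), block's underside 60 to 160 mm above the worktop, tilted less than 0.07 rad (4 degrees), at rest (under 0.02 m/s and 0.15 rad/s), not touched by the arm, the three vials upright in their wells (x of lifter_blade in the frame of block between -0.006 and 0.006 m and y of lifter_blade in the frame of block between -0.007 and 0.007 m and angle between the x axis of lifter_blade and the x axis of block, either way round below 0.15 rad and height (world z) of block between 0.06 and 0.16 m and angle between block's own z axis and vertical below 0.07 rad and linear speed of block below 0.02 m/s and angular speed of block below 0.15 rad/s and contact force between lifter and block above 1 N and contact force between the fingers and lifter above 3 N and contact force between the arm and block below 0.2 N and contact force between each of block, lifter and spare_block below 0.1 N and z of vial_03_mid in the frame of block between 0.04 and 0.052 m and horizontal distance between each of vial_03_mid, vial_05_mid, vial_02b_mid and block below 0.033 m and angle between each of vial_03_mid, vial_05_mid, vial_02b_mid's own z axis and vertical below 0.2 rad and z of vial_05_mid in the frame of block between 0.04 and 0.052 m and z of vial_02b_mid in the frame of block between 0.04 and 0.052 m); the arm keeps its last pose, push and grip.
It fails at once if the gripper or the arm touches the loaded block or a vial (over 1 N) (contact force between any of the arm, the fingers and block above 1 N or contact force between any of the arm, the fingers and vial_03 above 1 N or contact force between any of the arm, the fingers and vial_05 above 1 N or contact force between any of the arm, the fingers and vial_02b above 1 N).
It fails at once if the loaded block tips by more than 0.25 rad (angle between block's own z axis and vertical above 0.25 rad).
It fails at once if the empty block or a bystander is moved by more than 30 mm (distance of any of spare_block, petri_dish, tape_roll, weight_1, tweezers from where it was at the start of the episode above 0.03 m).
It also fails if it takes over 51 s, if anything falls off the work surface, if the arm or the gripper's body presses on something with over 40 N, if the wrist force passes 120 N, or if a joint passes its speed limit or range.

## Working session

There is one attempt and no reset: what is moved stays moved. The work goes in short steps, Python scripts to look and compute and a tool call to move; the robot and the scene stay as the last step left them, time stands still between calls to the robot, and variables do not carry over. Pictures are saved under pics/ and viewed, at most 10 in all, crops included, and the job is handed in when it is done.

Besides the shell and the picture viewer there is one more tool, called after ">>>" as a command line: name --argument value ..., lists and objects as JSON in quotes. jog_arm: Moves the arm, as the interface text tells. Shift numbers are shares of 0.15 m and turn numbers shares of pi rad, none past 1 either way. Its arguments: {"type":"object","properties":{"plan":{"type":"array","items":{"type":"number","minimum":-1,"maximum":1}},"grip":{"type":"number"},"force":{"type":"number"}},"required":["plan"]}

```bash
mkdir -p pics; ls; cat > h.py <<'E'
import numpy as np, cv2
from scipy.spatial.transform import Rotation as R
from station import monitor, imaging, ticket, robot
def snap(name, fn=None):
    s=monitor.state(); d=imaging.snapshot(name)
    if 'camera_from_world' in d: cw=np.array(d['camera_from_world'])
    else:
        T=np.eye(4);T[:3,:3]=R.from_quat(s['tool_rot']).as_matrix();T[:3,3]=s['tool_pos']
        cw=np.linalg.inv(T@np.array(d['tool_from_camera']))
    np.savez('cal_%s.npz'%(fn or name),cw=cw,m=d['mtx'],k=d['k1'],px=d['pixels'])
    return d['pixels']
def load(fn): return np.load('cal_%s.npz'%fn)
def ray(fn,u,v):
    c=load(fn);m=c['m'];k=float(c['k'])
    p=np.array([(u-m[0,2])/m[0,0],(v-m[1,2])/m[1,1]]);q=p.copy()
    for _ in range(20): q=p/(1+k*(q@q))
    W=np.linalg.inv(c['cw']); d=W[:3,:3]@np.array([q[0],-q[1],-1]); return W[:3,3],d/np.linalg.norm(d)
def atz(fn,u,v,z):
    o,d=ray(fn,u,v); return o+d*(z-o[2])/d[2]
def tri(*obs):
    A=np.zeros((3,3));b=np.zeros(3);L=[ray(*o) for o in obs]
    for o,d in L: P=np.eye(3)-np.outer(d,d);A+=P;b+=P@o
    x=np.linalg.solve(A,b); return x,[np.linalg.norm((np.eye(3)-np.outer(d,d))@(x-o)) for o,d in L]
def proj(fn,X):
    c=load(fn);X=c['cw'][:3,:3]@np.array(X)+c['cw'][:3,3];q=np.array([X[0],-X[1]])/-X[2];q=q*(1+float(c['k'])*(q@q));m=c['m'];return m[0,0]*q[0]+m[0,2],m[1,1]*q[1]+m[1,2]
def save(fn,out,box=None,s=1):
    p=load(fn)['px'][:,:,::-1]
    if box: p=p[box[1]:box[3],box[0]:box[2]]
    cv2.imwrite('pics/'+out,cv2.resize(p,None,fx=s,fy=s,interpolation=cv2.INTER_CUBIC))
E
python3 - <<'E'
from h import *
a=snap('scene');b=snap('top')
save('scene','s1.png',None,1.4);save('top','t1.png',None,1.4)
print(np.linalg.inv(load('top')['cw'])[:3,3],np.linalg.inv(load('scene')['cw'])[:3,3]);print(monitor.state())
E
```

```text
pics
[0.29075798 0.05245357 1.4328732 ] [0.2165423  0.83460409 0.99486903]
{'time': 0.1, 'joint_positions': array([-1.45811843e+00,  2.21187622e-01,  1.52751458e+00,  3.65095356e-05,
        1.39471016e+00, -1.26067470e-01]), 'joint_vel': array([-0.0007219 , -0.00190259, -0.00286801,  0.0013369 , -0.00093006,
       -0.00112788]), 'joint_efforts': array([ 6.50002294e-04, -4.98242033e+01, -3.90547836e+01, -1.20352397e-04,
        5.64781803e-03,  8.04943792e-07]), 'tool_pos': array([ 0.14776987, -0.60673821,  0.24727415]), 'tool_rot': array([ 9.92883510e-01,  1.19086136e-01,  2.40604010e-05, -9.09712601e-04]), 'ft_force': array([ 1.12372585, -0.28422656,  0.34037614]), 'ft_torque': array([ 0.00135664, -0.05602502,  0.01648776]), 'gripper_force': 0.0, 'opening': 1.0008346887115103}
```

View pics/s1.png

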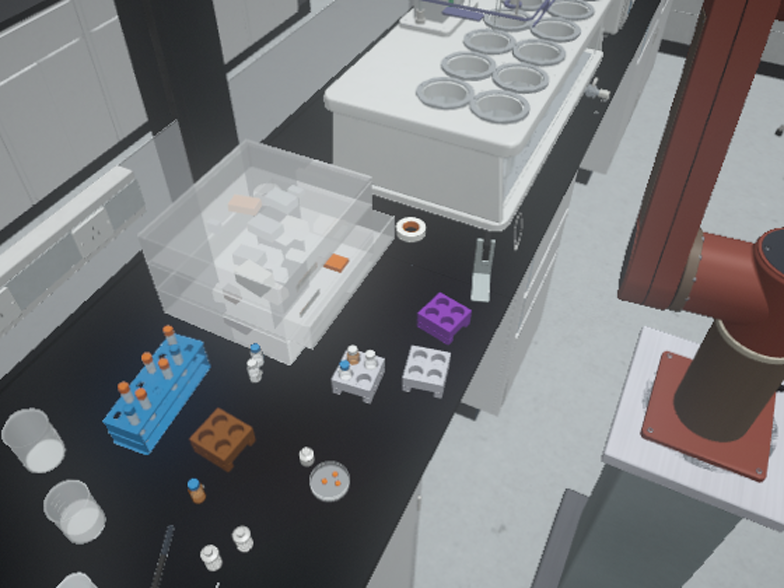

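View pics/t1.png

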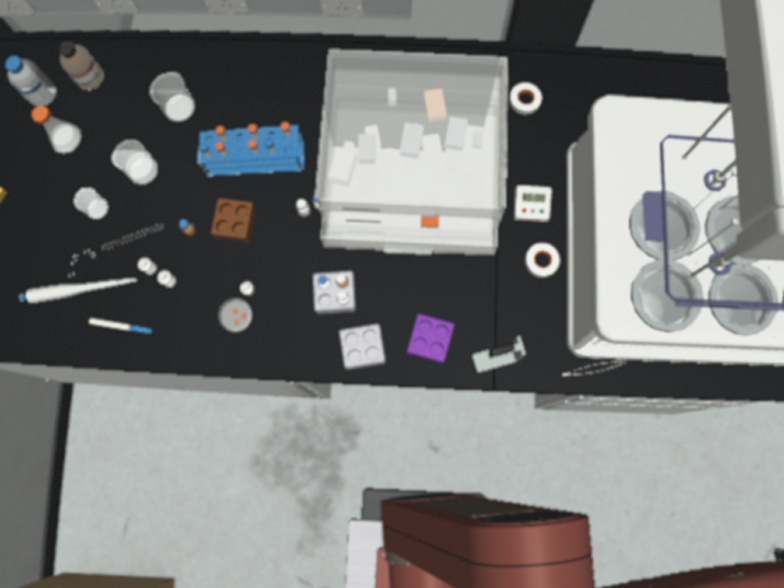

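The overview shows the loaded block at top-view pixel (333,292), the spare at (361,345), the purple look-alike at (431,338) and the lifter at (498,353). I'll enlarge both views.

```bash
python3 - <<'E'
from h import *
save('top','t2.png',(215,185,385,275),4.7);save('scene','s2.png',(225,160,365,300),4.25)
E
```

```text
(no output)
```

View pics/t2.png

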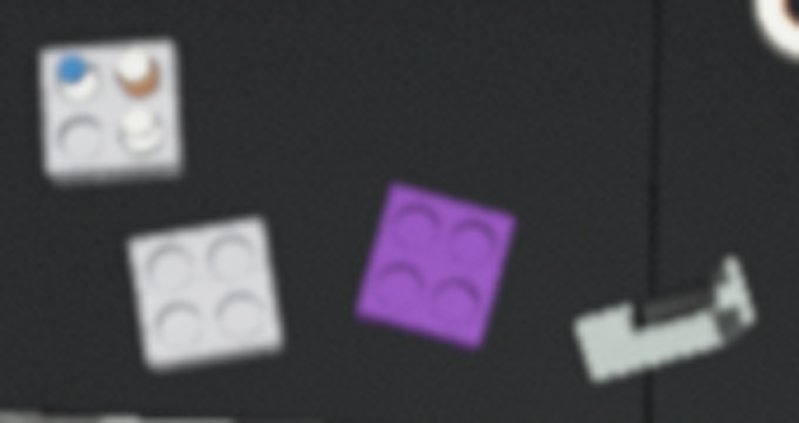

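View pics/s2.png

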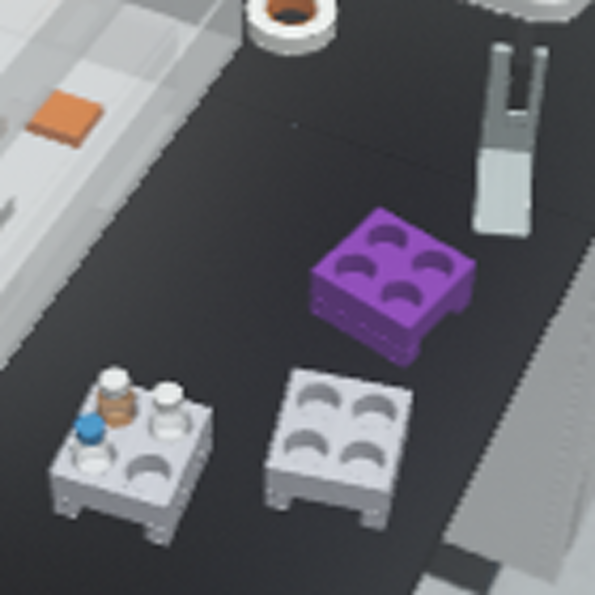

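Top crop: loaded block corners are about (40,47), (175,40), (182,165) and (46,174). The blade tip is at (574,322)-(598,382), and the grip runs (640,310)-(715,290). In the scene crop the blade tip is at (473,230)/(530,236), its root is at (478,148)/(533,152), and the spare block has its mouth toward the camera.

```bash
python3 - <<'E'
from h import *
T=lambda u,v:('top',215+(u+.5)/4.7-.5,185+(v+.5)/4.7-.5)
S=lambda u,v:('scene',225+(u+.5)/4.25-.5,160+(v+.5)/4.25-.5)
np.set_printoptions(precision=4,suppress=True)
def pr(n,P):
    P=np.array(P);print(n,P.mean(0),P.tolist() and np.round(P,3).tolist())
pr('blk top',[atz(*T(*p),.04) for p in[(40,47),(175,40),(182,165),(46,174)]])
pr('blk scn',[atz(*S(*p),.04) for p in[(108,374),(213,408),(166,508),(53,472)]])
pr('spare top',[atz(*T(*p),.04) for p in[(128,237),(263,217),(283,346),(150,364)]])
pr('spare scn',[atz(*S(*p),.04) for p in[(293,368),(413,392),(390,515),(267,487)]])
pr('purple',[atz(*T(*p),.04) for p in[(392,183),(516,215),(481,348),(357,316)]])
pr('tip top',[atz(*T(*p),.004) for p in[(574,322),(598,382)]])
pr('tip scn',[atz(*S(*p),.004) for p in[(473,232),(530,237)]])
pr('root scn',[atz(*S(*p),.004) for p in[(478,148),(533,152)]])
pr('grip top',[atz(*T(*p),.14) for p in[(634,303),(643,325),(715,290),(722,310)]])
print('caps',[np.round(tri(T(*a),S(*b))[0],3).tolist() for a,b in [((72,69),(90,425)),((135,65),(114,377)),((138,125),(168,391))]])
E
```

```text
blk top [0.5866 0.2142 0.04  ] [[0.62, 0.259, 0.04], [0.628, 0.179, 0.04], [0.554, 0.17, 0.04], [0.544, 0.249, 0.04]]
blk scn [0.586  0.2128 0.04  ] [[0.624, 0.177, 0.04], [0.555, 0.172, 0.04], [0.547, 0.248, 0.04], [0.618, 0.255, 0.04]]
spare top [0.4806 0.1514 0.04  ] [[0.51, 0.199, 0.04], [0.525, 0.121, 0.04], [0.451, 0.105, 0.04], [0.437, 0.181, 0.04]]
spare scn [0.4779 0.1588 0.04  ] [[0.526, 0.123, 0.04], [0.453, 0.108, 0.04], [0.431, 0.196, 0.04], [0.502, 0.209, 0.04]]
purple [0.5022 0.0192 0.04  ] [[0.549, 0.047, 0.04], [0.534, -0.026, 0.04], [0.455, -0.008, 0.04], [0.47, 0.064, 0.04]]
tip top [ 0.4603 -0.0719  0.004 ] [[0.478, -0.064, 0.004], [0.443, -0.08, 0.004]]
tip scn [ 0.461  -0.0695  0.004 ] [[0.479, -0.063, 0.004], [0.443, -0.076, 0.004]]
root scn [ 0.4873 -0.1459  0.004 ] [[0.505, -0.139, 0.004], [0.469, -0.153, 0.004]]
grip top [ 0.4707 -0.1089  0.14  ] [[0.472, -0.085, 0.14], [0.46, -0.09, 0.14], [0.481, -0.128, 0.14], [0.47, -0.132, 0.14]]
caps [[0.602, 0.235, 0.07], [0.606, 0.199, 0.071], [0.571, 0.194, 0.072]]
```

```bash
cat >> h.py <<'E'
def go(pos,yaw,n=1):
    """shares per call, straight to a tool-down pose (tool x at yaw); prints one row"""
    s=monitor.state();M=R.from_quat(s['tool_rot']);p=np.array(s['tool_pos'])
    Rt=R.from_matrix(np.array([[np.cos(yaw),np.sin(yaw),0],[np.sin(yaw),-np.cos(yaw),0],[0,0,-1]]).T)
    d=M.inv().apply(np.array(pos)-p)/.15;w=(M.inv()*Rt).as_rotvec()/np.pi
    print('t',s['time'],'pos',p.round(4),'yaw',R.from_quat(s['tool_rot']).as_matrix()[:,0].round(4),'shift',d.round(4),'turn',w.round(4),'f',s['ft_force'].round(1))
E
python3 - <<'E'
from h import *
go((.472,-.109,.25),1.909)
E
```

```text
t 0.1 pos [ 0.1478 -0.6067  0.2473] yaw [9.716e-01 2.365e-01 3.000e-04] shift [ 2.8849 -2.713  -0.0125] turn [-4.000e-04 -5.000e-04 -5.317e-01] f [ 1.1 -0.3  0.3]
```

>>> jog_arm --plan '[0.96, -0.9, 0, 0, 0, 0, 0.96, -0.9, 0, 0, 0, 0, 0.96, -0.9, 0, 0, 0, 0, 0.96, -0.9, 0, 0, 0, 0, 0.96, -0.9, 0, 0, 0, 0, 0.96, -0.9, 0, 0, 0, 0]' --grip 1 --force 100

```text
time: 0.6
tool_pos: [0.2584, -0.4374, 0.2477]
tool_rot: [0.993, 0.121, 0.001, -0.001]
ft_force: [0.3, -0.1, -0.3]
opening: 0.997
gripper_force: 0.0
```

>>> jog_arm --plan '[0.96, -0.9, 0, 0, 0, 0, 0.96, -0.9, 0, 0, 0, 0, 0.96, -0.9, 0, 0, 0, 0, 0.96, -0.9, 0, 0, 0, 0, 0.96, -0.9, 0, 0, 0, 0, 0.96, -0.9, 0, 0, 0, 0]'

```text
time: 1.1
tool_pos: [0.3659, -0.2728, 0.2481]
tool_rot: [0.993, 0.121, 0.001, -0.001]
ft_force: [-0.4, -0.2, -0.2]
opening: 1.0
gripper_force: 0.0
```

>>> jog_arm --plan '[0.96, -0.9, 0, 0, 0, -0.53, 0.96, -0.9, 0, 0, 0, -0.53, 0.96, -0.9, 0, 0, 0, -0.53, 0.96, -0.9, 0, 0, 0, -0.53, 0.96, -0.9, 0, 0, 0, -0.53, 0.96, -0.9, 0, 0, 0, -0.53, 0.96, -0.9, 0, 0, 0, -0.53, 0.96, -0.9, 0, 0, 0, -0.53, 0.96, -0.9, 0, 0, 0, -0.53, 0.96, -0.9, 0, 0, 0, -0.53]'

```text
time: 1.93
tool_pos: [0.4717, -0.1123, 0.2479]
tool_rot: [0.733, 0.68, -0.0, -0.0]
ft_force: [-0.3, 0.0, -0.2]
opening: 1.0
gripper_force: 0.0
```

```bash
python3 - <<'E'
from h import *
go((.472,-.109,.25),1.909)
E
```

```text
t 1.9333 pos [ 0.4717 -0.1123  0.2479] yaw [ 7.580e-02  9.971e-01 -3.000e-04] shift [ 0.0222  0.0004 -0.0139] turn [-0.0003  0.     -0.1318] f [-0.3  0.  -0.2]
```

>>> jog_arm --plan '[0.022, 0, -0.014, 0, 0, -0.132, 0.022, 0, -0.014, 0, 0, -0.132, 0.022, 0, -0.014, 0, 0, -0.132, 0.022, 0, -0.014, 0, 0, -0.132, 0.022, 0, -0.014, 0, 0, -0.132, 0.022, 0, -0.014, 0, 0, -0.132]'

```text
time: 2.43
tool_pos: [0.4719, -0.109, 0.2501]
tool_rot: [0.581, 0.814, -0.0, -0.0]
ft_force: [0.6, 0.5, -0.4]
opening: 1.0
gripper_force: 0.0
```

```bash
python3 - <<'E'
from h import *
go((.472,-.109,.25),1.909)
snap('wrist','w1');save('w1','w1.png',None,1.4)
W=np.linalg.inv(load('w1')['cw']);print(W[:3,3],W[:3,:3].round(2))
for x in [-.038,0,.04]: print(x,proj('w1',np.array([.4737,-.1085,.004])+x*np.array([-.331,.944,0])))
print(proj('w1',[.472,-.109,.14]))
E
```

```text
t 2.4333 pos [ 0.4719 -0.109   0.2501] yaw [-3.244e-01  9.459e-01  1.000e-04] shift [-0.0004  0.0005  0.0008] turn [-0.0002 -0.     -0.0025] f [ 0.6  0.5 -0.4]
[ 0.44618992 -0.03335505  0.37554349] [[ 0.95 -0.31 -0.1 ]
 [ 0.32  0.9   0.29]
 [-0.   -0.31  0.95]]
-0.038 (np.float64(280.13810576268304), np.float64(209.3491193648543))
0 (np.float64(279.93805614832917), np.float64(179.68215635694298))
0.04 (np.float64(279.7124967204578), np.float64(146.50914502944642))
(np.float64(278.4742179663584), np.float64(215.41555160195168))
```

View pics/w1.png

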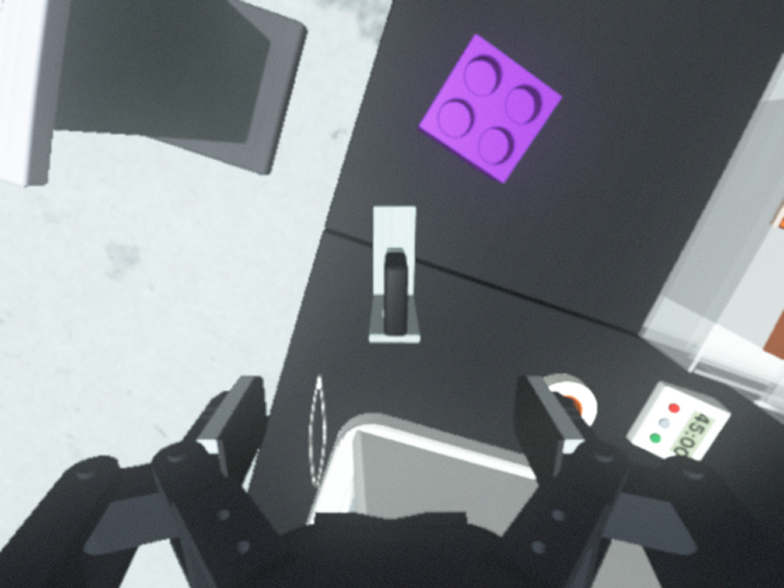

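The wrist picture shows the lifter upright in the image, with the blade at columns 373-416 and rows 207-342 and the grip centred at column 396. That puts it about 3 mm to the right of the tool line and aligned in yaw. I'll correct for this, descend and grasp.

```bash
python3 - <<'E'
from h import *
go((.4755,-.109,.117),1.901)
E
```

```text
t 2.4833 pos [ 0.4719 -0.1088  0.2502] yaw [-3.245e-01  9.459e-01  1.000e-04] shift [-0.0089  0.0226  0.8878] turn [-0.0001 -0.      0.0001] f [-0.4 -0.4 -0.8]
```

>>> jog_arm --plan '[-0.009, 0.023, 0.2, 0, 0, 0, -0.009, 0.023, 0.4, 0, 0, 0, -0.009, 0.023, 0.6, 0, 0, 0, -0.009, 0.023, 0.75, 0, 0, 0, -0.009, 0.023, 0.85, 0, 0, 0, -0.009, 0.023, 0.888, 0, 0, 0, -0.009, 0.023, 0.888, 0, 0, 0, -0.009, 0.023, 0.888, 0, 0, 0]'

```text
time: 3.15
tool_pos: [0.4761, -0.1087, 0.1178]
tool_rot: [0.581, 0.814, 0.0, 0.0]
ft_force: [0.3, -0.7, -0.8]
opening: 1.002
gripper_force: 0.0
```

>>> jog_arm --plan '[0, 0, 0, 0, 0, 0, 0, 0, 0, 0, 0, 0, 0, 0, 0, 0, 0, 0, 0, 0, 0, 0, 0, 0, 0, 0, 0, 0, 0, 0, 0, 0, 0, 0, 0, 0, 0, 0, 0, 0, 0, 0, 0, 0, 0, 0, 0, 0, 0, 0, 0, 0, 0, 0, 0, 0, 0, 0, 0, 0]' --grip -1 --force 100

```text
time: 3.98
tool_pos: [0.4759, -0.1085, 0.1176]
tool_rot: [0.58, 0.814, -0.0, 0.0]
ft_force: [-1.5, -0.1, 5.5]
opening: 0.15
gripper_force: 98.0
```

```bash
python3 - <<'E'
from h import *
go((.4755,-.109,.117),1.901)
print(monitor.state()['opening'],monitor.state()['gripper_force'])
E
```

```text
t 3.9833 pos [ 0.4759 -0.1085  0.1176] yaw [-3.266e-01  9.451e-01 -4.000e-04] shift [-0.0019 -0.0038  0.0042] turn [0.0001 0.0001 0.0008] f [-1.5 -0.1  5.5]
0.1504716421286639 98.03436398506165
```

>>> jog_arm --plan '[0, 0, -0.15, 0, 0, 0, 0, 0, -0.3, 0, 0, 0, 0, 0, -0.5, 0, 0, 0, 0, 0, -0.6, 0, 0, 0, 0, 0, -0.6, 0, 0, 0, 0, 0, -0.6, 0, 0, 0]'

```text
time: 4.48
tool_pos: [0.4759, -0.1084, 0.2071]
tool_rot: [0.58, 0.814, 0.0, 0.0]
ft_force: [-0.4, -0.2, -2.2]
opening: 0.15
gripper_force: 97.8
```

```bash
python3 - <<'E'
from h import *
go((.600,.085,.207),1.675)
E
```

```text
t 4.4833 pos [ 0.4759 -0.1084  0.2071] yaw [-3.266e-01  9.452e-01 -5.000e-04] shift [9.488e-01 1.203e+00 8.000e-04] turn [0.0003 0.0001 0.0727] f [-0.4 -0.2 -2.2]
```

>>> jog_arm --plan '[0.08, 0.1, 0, 0, 0, 0, 0.2, 0.25, 0, 0, 0, 0, 0.32, 0.41, 0, 0, 0, 0, 0.4, 0.51, 0, 0, 0, 0, 0.475, 0.6, 0, 0, 0, 0, 0.475, 0.6, 0, 0, 0, 0]'

```text
time: 4.98
tool_pos: [0.5372, -0.0089, 0.2042]
tool_rot: [0.579, 0.815, -0.0, -0.002]
ft_force: [-0.1, 0.8, -1.5]
opening: 0.151
gripper_force: 97.9
```

>>> jog_arm --plan '[0.08, 0.1, 0, 0, 0, 0.02, 0.2, 0.25, 0, 0, 0, 0.04, 0.32, 0.41, 0, 0, 0, 0.06, 0.4, 0.51, 0, 0, 0, 0.073, 0.475, 0.6, 0, 0, 0, 0.073, 0.475, 0.6, 0, 0, 0, 0.073, 0.475, 0.6, 0, 0, 0, 0.073]'

```text
time: 5.57
tool_pos: [0.5982, 0.0852, 0.2046]
tool_rot: [0.669, 0.743, -0.002, -0.001]
ft_force: [-0.6, 0.6, -2.5]
opening: 0.157
gripper_force: 98.1
```

```bash
python3 - <<'E'
from h import *
go((.600,.085,.207),1.675)
snap('wrist','w2');save('w2','w2.png',None,1.42)
e=np.array([-np.sin(.104),np.cos(.104),0])
for x in[-.038,.038]: print(proj('w2',np.array([.5865,.213,.04])+x*e))
E
```

```text
t 5.5667 pos [0.5982 0.0852 0.2046] yaw [-0.1046  0.9945  0.    ] shift [-0.0024  0.0121 -0.016 ] turn [-0.0013 -0.      0.0002] f [-0.6  0.6 -2.5]
(np.float64(281.1352738813486), np.float64(99.00938956916202))
(np.float64(281.2946076190494), np.float64(2.897576926222854))
```

View pics/w2.png

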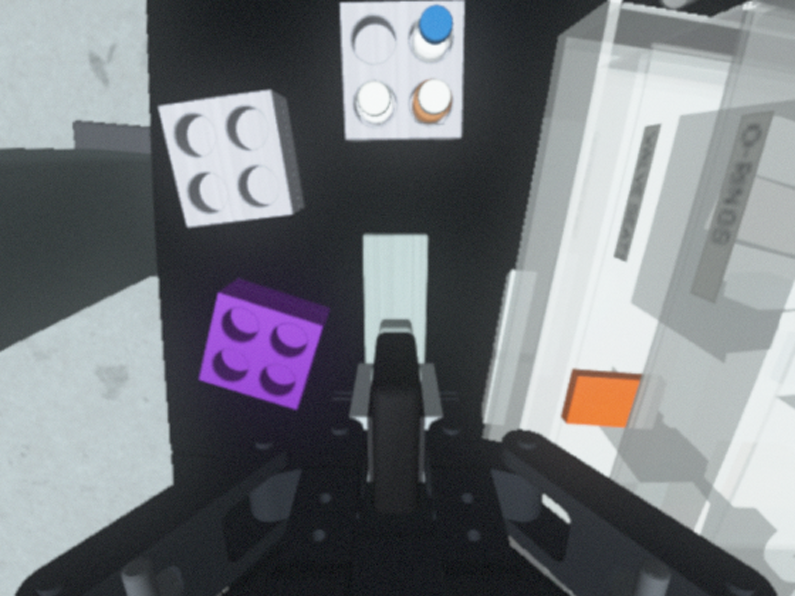

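The wrist view shows the loaded block's near edge at (345,140)-(462,137), its far edge at (340,3)-(464,1), and the blade tip at (363,235)-(429,235).

```bash
cat > m.py <<'E'
from h import *
np.set_printoptions(precision=4,suppress=True)
def blk(fn,pts,s=1.42):
    P=np.array([atz(fn,(u+.5)/s-.5,(v+.5)/s-.5,.04)[:2] for u,v in pts]) # near L, near R, far R, far L
    n=(P[0]+P[1])/2;f=(P[2]+P[3])/2;print(P.round(4).tolist());print('near',n,'far',f,'size',np.linalg.norm(f-n),np.linalg.norm(P[1]-P[0]))
    d=f-n;a=P[1]-P[0];print('yaw by axis',np.arctan2(d[1],d[0]),'by near edge',np.arctan2(a[1],a[0])+np.pi/2);return n
E
python3 - <<'E'
from m import *
blk('w2',[(345,140),(462,137),(464,1),(340,3)])
p=np.array(monitor.state()['tool_pos'])
L=np.array([atz('w2',(u+.5)/1.42-.5,(235.5)/1.42-.5,.091)[:2] for u in(363,429)]);print(L,np.linalg.norm(L[1]-L[0]),L.mean(0)-p[:2])
t=R.from_quat(monitor.state()['tool_rot']).as_matrix();print('tip in tool',t.T[:2,:2]@(L.mean(0)-p[:2]))
E
```

```text
[[0.5566, 0.1722], [0.629, 0.1816], [0.6195, 0.2565], [0.548, 0.2481]]
near [0.5928 0.1769] far [0.5837 0.2523] size 0.0759410480634114 0.0729815751124059
yaw by axis 1.6901156131510537 by near edge 1.699253713717978
[[0.5758 0.1228]
 [0.6116 0.1265]] 0.036020660974259947 [-0.0043  0.0401]
tip in tool [ 0.0403 -0.0001]
```

```bash
python3 - <<'E'
from h import *
go((.5998,.1203,.121),1.693)
E
```

```text
t 5.6167 pos [0.598  0.0845 0.205 ] yaw [-1.037e-01  9.946e-01 -2.000e-04] shift [0.236  0.0387 0.5596] turn [-0.0012  0.0001 -0.0058] f [ 0.1  0.4 -1.4]
```

>>> jog_arm --plan '[0.1, 0.02, 0.12, 0, 0, -0.006, 0.2, 0.039, 0.26, 0, 0, -0.006, 0.236, 0.039, 0.38, 0, 0, -0.006, 0.236, 0.039, 0.48, 0, 0, -0.006, 0.236, 0.039, 0.53, 0, 0, -0.006, 0.236, 0.039, 0.53, 0, 0, -0.006, 0.236, 0.039, 0.53, 0, 0, -0.006]'

```text
time: 6.2
tool_pos: [0.6011, 0.1199, 0.1275]
tool_rot: [0.663, 0.749, -0.0, -0.0]
ft_force: [0.4, -0.3, -1.9]
opening: 0.152
gripper_force: 98.2
```

```bash
python3 - <<'E'
from h import *
go((.5998,.1203,.121),1.693)
snap('wrist','w3');save('w3','w3.png',None,1.42)
E
```

```text
t 6.2 pos [0.6011 0.1199 0.1275] yaw [-1.209e-01  9.927e-01 -1.000e-04] shift [ 0.0037 -0.0084  0.043 ] turn [-0.0003  0.     -0.0003] f [ 0.4 -0.3 -1.9]
```

View pics/w3.png

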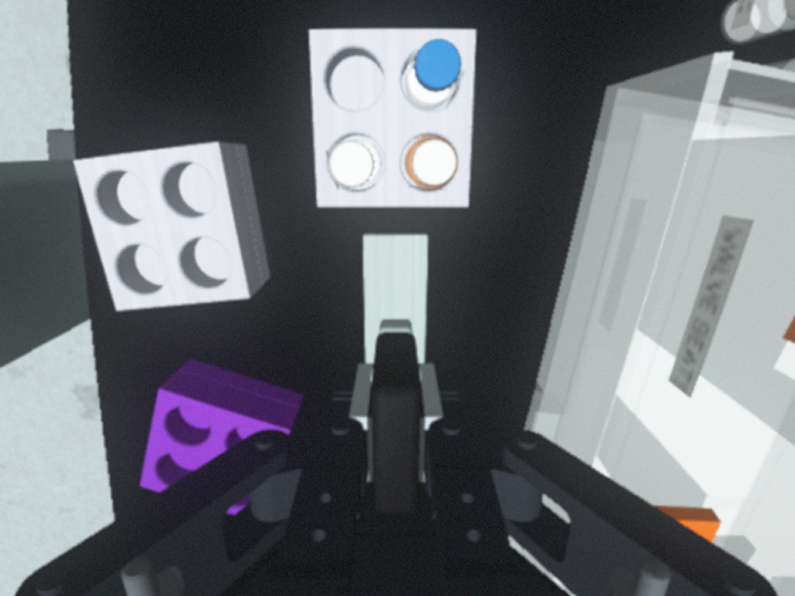

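The lifter is in line with the block. The block's near edge is at (317,208)-(470,207), its far edge at (309,29)-(476,29), and the blade tip at (363,235)-(429,235).

```bash
python3 - <<'E'
from m import *
n=blk('w3',[(317,208),(470,207),(476,29),(309,29)])
s=monitor.state();t=R.from_quat(s['tool_rot']).as_matrix()
for y in (1.69,1.70):
    c=n+.038*np.array([np.cos(y),np.sin(y)]);print(c, 'in tool',t.T[:2,:2]@(c-s['tool_pos'][:2]))
    go((c[0],c[1],.121),y)
E
```

```text
[[0.5568, 0.1721], [0.6293, 0.1813], [0.6194, 0.257], [0.5478, 0.2484]]
near [0.5931 0.1767] far [0.5836 0.2527] size 0.07657232094839805 0.07312049099650372
yaw by axis 1.6949827425071748 by near edge 1.6971973571974281
[0.5886 0.2145] in tool [ 0.0953 -0.0018]
t 6.25 pos [0.6019 0.1201 0.1285] yaw [-0.121   0.9927 -0.0002] shift [ 0.6355 -0.012   0.0496] turn [0.0003 0.0001 0.0007] f [ 0.9  0.  -1.7]
[0.5882 0.2144] in tool [ 0.0953 -0.0022]
t 6.25 pos [0.6019 0.1201 0.1285] yaw [-0.121   0.9927 -0.0002] shift [ 0.6355 -0.0146  0.0496] turn [ 0.0003  0.0001 -0.0025] f [ 0.9  0.  -1.7]
```

>>> jog_arm --plan '[0, -0.013, 0.02, 0, 0, -0.001, 0, -0.013, 0.047, 0, 0, -0.001, 0, -0.013, 0.047, 0, 0, -0.001, 0, -0.013, 0.047, 0, 0, -0.001]'

```text
time: 6.58
tool_pos: [0.5995, 0.1206, 0.1207]
tool_rot: [0.661, 0.75, 0.0, -0.0]
ft_force: [0.0, 0.0, -1.6]
opening: 0.154
gripper_force: 98.2
```

```bash
python3 - <<'E'
from h import *
go((.5885,.2142,.121),1.694)
E
```

```text
t 6.5833 pos [0.5995 0.1206 0.1207] yaw [-0.1249  0.9922  0.    ] shift [ 0.6285  0.0053 -0.0018] turn [-0.     -0.      0.0007] f [ 0.   0.  -1.6]
```

>>> jog_arm --plan '[0.06, 0.002, 0, 0, 0, 0, 0.12, 0.003, 0, 0, 0, 0, 0.18, 0.003, 0, 0, 0, 0, 0.24, 0.004, 0, 0, 0, 0, 0.3, 0.004, 0, 0, 0, 0, 0.36, 0.004, 0, 0, 0, 0, 0.42, 0.004, 0, 0, 0, 0, 0.46, 0.004, 0, 0, 0, 0, 0.48, 0.004, 0, 0, 0, 0, 0.48, 0.004, 0, 0, 0, 0]'

```text
time: 7.42
tool_pos: [0.591, 0.193, 0.1206]
tool_rot: [0.661, 0.75, 0.0, -0.0]
ft_force: [0.3, 0.5, -1.4]
opening: 0.148
gripper_force: 98.2
```

```bash
python3 - <<'E'
from h import *
go((.5885,.2142,.121),1.694)
snap('wrist','w4');save('w4','w4.png',None,1.42)
E
```

```text
t 7.4167 pos [0.591  0.193  0.1206] yaw [-1.26e-01  9.92e-01  1.00e-04] shift [ 0.1425  0.0014 -0.0025] turn [-0.    -0.     0.001] f [ 0.3  0.5 -1.4]
```

View pics/w4.png

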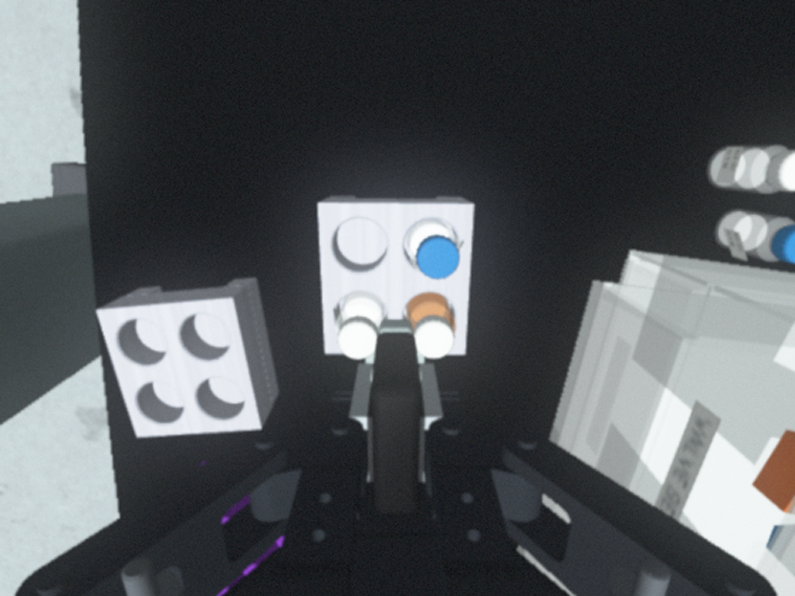

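The blade is in the slot without contact force. The block's far edge is at (318,202)-(474,203) and its near edge at (325,354)-(466,355).

```bash
python3 - <<'E'
from m import *
n=blk('w4',[(325,354),(466,355),(474,203),(318,202)])
s=monitor.state();t=R.from_quat(s['tool_rot']).as_matrix()
c=n+.038*np.array([np.cos(1.695),np.sin(1.695)]);print(c,'in tool',t.T[:2,:2]@(c-s['tool_pos'][:2]))
go((.5885,.2142,.121),1.695)
E
```

```text
[[0.5569, 0.1725], [0.6289, 0.181], [0.6193, 0.2572], [0.5479, 0.2487]]
near [0.5929 0.1768] far [0.5836 0.2529] size 0.0767085331855015 0.07248221705503329
yaw by axis 1.6928129714209827 by near edge 1.6879942099635352
[0.5882 0.2145] in tool [ 0.0223 -0.0001]
t 7.4667 pos [0.5911 0.1924 0.1206] yaw [-0.1257  0.9921 -0.0002] shift [ 0.1463  0.0009 -0.0024] turn [0.     0.0001 0.0006] f [ 0.5 -0.9 -2. ]
```

>>> jog_arm --plan '[0.03, 0, 0, 0, 0, 0, 0.06, 0, 0, 0, 0, 0, 0.09, 0, 0, 0, 0, 0, 0.11, 0, 0, 0, 0, 0, 0.125, 0, 0, 0, 0, 0, 0.135, 0, 0, 0, 0, 0, 0.142, 0, 0, 0, 0, 0, 0.147, 0, 0, 0, 0, 0, 0.147, 0, 0, 0, 0, 0, 0.147, 0, 0, 0, 0, 0]'

```text
time: 8.3
tool_pos: [0.5884, 0.2139, 0.1206]
tool_rot: [0.661, 0.75, -0.0, 0.0]
ft_force: [-0.9, -0.4, -2.8]
opening: 0.15
gripper_force: 98.2
```

```bash
python3 - <<'E'
from h import *
go((.5882,.2145,.121),1.695)
snap('wrist','w5');snap('scene','s5')
a=cv2.resize(load('w5')['px'][100:280,200:360,::-1],(533,600),interpolation=cv2.INTER_CUBIC)
cv2.imwrite('pics/w5.png',a)
E
```

```text
t 8.3 pos [0.5884 0.2139 0.1206] yaw [-1.250e-01  9.922e-01 -1.000e-04] shift [ 0.0039 -0.001  -0.0024] turn [-0.      0.      0.0004] f [-0.9 -0.4 -2.8]
```

View pics/w5.png

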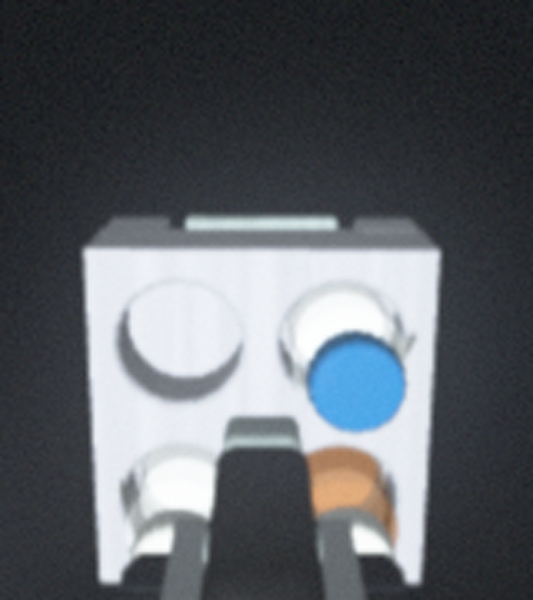

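The blade tip shows centred in the far mouth at (185-340, 216), and the block spans 85-440.

```bash
python3 - <<'E'
from m import *
f=lambda u,v,z:atz('w5',200+(u+.5)*.3-.5,100+(v+.5)*.3-.5,z)[:2]
t=f(262,216,.007);b=(f(85,249,.04)+f(440,249,.04))/2
s=monitor.state();M=R.from_quat(s['tool_rot']).as_matrix()[:2,:2]
print('tip',M.T@(t-s['tool_pos'][:2]),'block far mid',M.T@(b-s['tool_pos'][:2]),f(85,249,.04),f(440,249,.04))
E
```

```text
tip [ 0.0405 -0.0002] block far mid [ 0.0393 -0.0001] [0.5478 0.2484] [0.6191 0.2573]
```

>>> jog_arm --plan '[0, 0, -0.015, 0, 0, 0, 0, 0, -0.03, 0, 0, 0, 0, 0, -0.045, 0, 0, 0, 0, 0, -0.055, 0, 0, 0, 0, 0, -0.065, 0, 0, 0, 0, 0, -0.075, 0, 0, 0, 0, 0, -0.085, 0, 0, 0, 0, 0, -0.1, 0, 0, 0, 0, 0, -0.12, 0, 0, 0, 0, 0, -0.14, 0, 0, 0]'

```text
time: 9.23
tool_pos: [0.5883, 0.214, 0.1417]
tool_rot: [0.661, 0.75, -0.0, -0.0]
ft_force: [0.5, 0.2, -4.5]
opening: 0.156
gripper_force: 97.8
```

>>> jog_arm --plan '[0, 0, -0.03, 0, 0, 0, 0, 0, -0.07, 0, 0, 0, 0, 0, -0.12, 0, 0, 0, 0, 0, -0.17, 0, 0, 0, 0, 0, -0.22, 0, 0, 0, 0, 0, -0.27, 0, 0, 0, 0, 0, -0.31, 0, 0, 0, 0, 0, -0.34, 0, 0, 0, 0, 0, -0.35, 0, 0, 0, 0, 0, -0.35, 0, 0, 0]'

```text
time: 10.07
tool_pos: [0.5887, 0.2141, 0.1948]
tool_rot: [0.661, 0.75, 0.0, 0.0]
ft_force: [-0.1, 0.6, -5.1]
opening: 0.153
gripper_force: 97.8
```

>>> jog_arm --plan '[0, 0, -0.03, 0, 0, 0, 0, 0, -0.07, 0, 0, 0, 0, 0, -0.12, 0, 0, 0, 0, 0, -0.17, 0, 0, 0, 0, 0, -0.2, 0, 0, 0, 0, 0, -0.22, 0, 0, 0, 0, 0, -0.23, 0, 0, 0, 0, 0, -0.23, 0, 0, 0, 0, 0, -0.23, 0, 0, 0, 0, 0, -0.23, 0, 0, 0]'

```text
time: 10.9
tool_pos: [0.5881, 0.2139, 0.2281]
tool_rot: [0.661, 0.75, -0.0, -0.0]
ft_force: [1.0, -0.2, -5.5]
opening: 0.148
gripper_force: 97.8
```

```bash
python3 - <<'E'
from h import *
snap('scene','s6');snap('wrist','w6');go((.5884,.2139,.229),1.695)
a=cv2.resize(load('s6')['px'][180:330,180:340,::-1],(640,600),interpolation=cv2.INTER_CUBIC)
cv2.imwrite('pics/s6.png',a)
a=cv2.resize(load('w6')['px'][100:280,200:360,::-1],(533,600),interpolation=cv2.INTER_CUBIC)
b=cv2.imread('pics/s6.png')[:, :]
o=np.hstack([cv2.resize(b,(420,394)),cv2.resize(a,(350,394))]);cv2.imwrite('pics/f6.png',o)
E
```

```text
t 11.0 pos [0.5881 0.2139 0.2281] yaw [-1.250e-01  9.922e-01 -1.000e-04] shift [-0.0005  0.0017 -0.006 ] turn [-0.0003  0.      0.0004] f [-0.5 -0.2 -5. ]
```

View pics/f6.png

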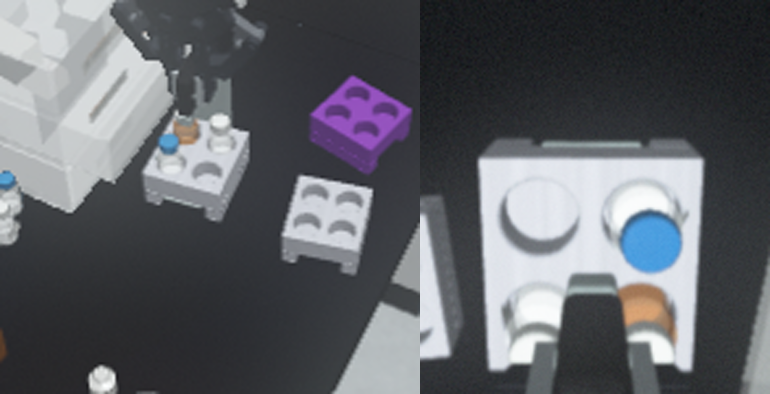

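The block hangs level on the blade with all three vials seated, and its underside is about 98 mm up. I'll let it settle, then hand in.

>>> jog_arm --plan '[0, 0, 0, 0, 0, 0, 0, 0, 0, 0, 0, 0, 0, 0, 0, 0, 0, 0, 0, 0, 0, 0, 0, 0, 0, 0, 0, 0, 0, 0, 0, 0, 0, 0, 0, 0]'

```text
time: 11.5
tool_pos: [0.5884, 0.214, 0.2286]
tool_rot: [0.661, 0.75, 0.0, -0.0]
ft_force: [-0.4, -0.2, -4.5]
opening: 0.151
gripper_force: 97.8
```

```bash
python3 -c "
from station import ticket
print(ticket.close_job())"
```

```text
the job is handed in; nothing more can be done
None
```

The job is handed in at 11.5 s of the 51 s limit (no verdict was returned): the gripper still holds the lifter, the blade is home to about 1 mm, and the loaded block hangs level about 10 cm up with all three vials in their wells.

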